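# Hardness check of curing soap with a hand gauge

### The arm

A 6-joint arm with a two-finger parallel gripper is mounted at the origin on the work surface. World frame = base frame: x ahead of the robot, y to its left, z up, the work surface at z = 0. Lengths are in mm, angles in rad, forces in N, time in s.
With the tool pointing down it reaches from about 300 to 750 mm from the base axis. Payload 8.5 kg.
Tool frame: the origin (TCP) lies at the very end of the fingers, on their centre line; the grasp point (between the pads) lies pinch_z behind it (pinch_z is the distance from the TCP to the grasp point, in mm); z points along the fingers, y is the line along which they close (so a half turn about z gives the same grasp; the last joint's range is limited). The gripper opens to 85 mm and grips with 20 to 120 N. Pads are 22 mm wide; open, the fingers measure 114 mm over their backs; the gripper's body (76 mm by 85 mm) begins 54 mm behind the grasp point. The pads swing forward as they close: fully open they stand 13 mm farther back than shut.
Start: joints at [-1.555, 0.381, 1.297, -0, 1.464, -0.215], TCP at [125.811, -535.399, 231.322] pointing down, gripper open.
Joint ranges: [-3.11, 3.11], [-0.89, 2.33], [0.22, 2.48], [-1.42, 4.56], [0.17, 2.85], [-2.88, 2.88]. Speed limits (rad/s): [2.39, 2.39, 3.14, 3.14, 3.14, 3.14].

### API

Orientations are given as [roll, pitch, yaw] about the fixed x, y, z axes, in that order (R = Rz(yaw) Ry(pitch) Rx(roll)).
In Python, from cell import get_state, get_image, camera_info, hand_in, pinch_z gives the robot as it stands.
- The arm moves only by the shell command python3 -m creep 'ROWS' [FORCE]. ROWS is JSON, a list of rows, each an object of numbers: "tx", "ty", "tz": the shift along the tool's x, y, z in m; "wx", "wy", "wz": the turn, a rotation vector about the tool's x, y, z in rad; "grip": the finger opening in m, from 0 to 0.0854. A call has 1 to 10 rows; each row shifts and turns the commanded pose from where the row before left it, along the tool's axes as they then stand; what a row does not reach is not made up. A row lasts 1/8 s, in which the tool goes at most 62.5 mm and 10.7 degrees, less where a joint would pass 70% of its speed; a pose out of reach is approached as far as the arm can. A call with a gripper value outside its range is refused whole. The fingers move at their own pace and stop on an object; FORCE is the grip in N (left out, the last holds). Time passes only in rows, so rows that do not move let the fingers close. It gives the time, the measured TCP pose, the force, the opening and the grip force at its end, in the units of the state.
- get_state(): the state, without advancing time (a new reading comes with each control period).
- get_image(name): name is "scene" or "side" or "wrist"; returns (picture, depth): 400x640x3 uint8, blue, green, red; 400x640 float32, mm along the optical axis (not along the pixel's ray), 0 where there is no reading.
- camera_info(name): a dict with "K" (3x3 intrinsics, pixels), "world_from_camera" (4x4, takes a point from camera to world coordinates). Camera axes: x right, y up, looking along -z (the intrinsics and any distortion apply to the point x, -y, -z); pixel columns grow to the right and rows downward; lengths in mm; the calibration is good to about 2 mm. The wrist camera is an equidistant fisheye: a pixel r from the principal point sees the ray r / f radians off the axis. A picture is of the moment at which its call begins: read the wrist's pose just before it. camera_info takes no time and is no camera call; for the wrist camera it gives the pose at the moment of the call.
- hand_in(): hands the job in; it is judged then, once.
The state is a dict: "t": time; "qpos": joint angles; "joint_vel": joint speeds; "effort": joint torques, N m; "tool_pos": TCP position; "tcp_rot": TCP orientation; "force": force on the tool from outside, world axes, zero at the start; "ft_torque": the same for the moment, N m; "grip_width": finger opening in mm; "finger_force": force on a finger pad.
Only numpy, scipy, OpenCV 4.12 (cv2) and the standard library are available. Lean on these libraries where they do the work, as an engineer would, in place of code of your own. Each camera call takes 0.05 s, during which the arm holds its last target. There are 200 camera calls.

### The job

Take the hand gauge from its fork stand and check the three stamped soaps in this order: the round cake, the square block, the long loaf. On each, hold the gauge upright with its foot on the stamped mark, press gently until the sprung foot has gone about halfway in, never hard against its stop, and keep it so for a good second. Then hang the gauge back upright in the stand, its collar resting fully down on both prongs behind their lips; no soap on the tray may be shifted or tipped.

Things in the scene. Friction and masses are not known exactly. Their poses are not given: they have to be found in the camera images.
- gauge: hand hardness gauge, 198 mm tall, 0.26 kg, hanging upright in the stand. Origin on its axis at the underside of its steel collar (46 mm across, z 0 to 10 mm); z up. Above: black square handle 32 x 32 mm, faces square to x and y, z 10 to 85 mm, round dial on top to 88 mm. Below: steel shaft 18 mm across to z -80 mm, then the sprung foot to z -110 mm
- gauge_grip (a point): the middle of the gauge's square handle for gripping, on the axis 50 mm above the collar's underside; axes as gauge
- gauge_tip (a point): centre of the underside of the sprung foot, a steel disc 14 mm across; 110 mm below the collar's underside with the foot out, and up to 12 mm less as the foot is pushed in
- foot (a joint): how far the sprung foot is pushed into the gauge: 0 = out, 0.012 m = hard against its stop; it takes 2 N to start and 8 N to reach the stop
- stand: fixed fork stand. Origin on the table, straight under the hung gauge. Base 130 x 110 x 12 mm (x -55 to 75). Two level prongs (x -33 to 33, tops at z 135 mm, 10 mm thick, each 16 mm wide) with a 26 mm slot between them (y -13 to 13), open towards -x. Post 60 mm wide at x 32 to 54, top z 145 mm
- stand_seat (a point): the point between the prongs, level with their tops (z 135 mm over the table), where the origin of the hung gauge lies. Each prong ends at its open (-x) end in an upturned lip 4 mm thick (x -34.5 to -30.5 mm) and 8 mm high; the collar rests between the lips and the post. Axes as stand
- round_cake: round tan soap, 90 mm across, 30 mm high, loose, lying on the tray. Origin at the centre of its underside, z up
- round_cake_spot (a point): centre of the stamped dark round mark (20 mm across) on the middle of the round cake's top
- square_block: square tan soap, 70 x 70 mm, 60 mm high, loose, lying on the tray. Origin at the centre of its underside, z up
- square_block_spot (a point): centre of the stamped dark round mark (20 mm across) on the middle of the square block's top
- long_loaf: long tan soap, 150 (x) x 55 (y) mm, 45 mm high, loose, lying on the tray. Origin at the centre of its underside, z up
- long_loaf_spot (a point): centre of the stamped dark round mark (20 mm across) on the long loaf's top, near one end: 48 mm from the middle towards its -x end
- tray: aluminium curing tray, fixed, 340 (x) x 460 (y) mm, floor 5 mm thick, rim 14 mm high. Origin at the centre of its underside
- plain_bar0: plain soap bar without a mark, 30 (x) x 90 (y) x 26 mm, loose on the tray; leave it alone. Origin at the centre of its underside
- plain_bar1: plain soap bar without a mark, 30 (x) x 90 (y) x 26 mm, loose on the tray; leave it alone. Origin at the centre of its underside
- plain_bar2: plain soap bar without a mark, 30 (x) x 90 (y) x 26 mm, loose on the tray; leave it alone. Origin at the centre of its underside
Things that resemble listed ones, but are neither listed nor needed, are in the scene too. What is shaped like the stand but red is not meant. What is shaped like the long_loaf but orange is not meant.

How it is judged (in metres and radians):
On the way, in this order (a step that is already met when the one before it is completed fails the run):
1. with the gauge upright, its foot stands on the mark of the round cake (within 9 mm of its centre) and is pushed in by 3 to 11.5 mm, for 0.5 s (horizontal distance between gauge_tip and round_cake_spot below 0.009 m and value of joint foot between 0.003 and 0.0115 m and contact force between gauge and round_cake above 1 N and angle between gauge's own z axis and vertical below 0.17 rad), for 0.5 s.
2. with the gauge upright, its foot stands on the mark of the square block (within 9 mm of its centre) and is pushed in by 3 to 11.5 mm, for 0.5 s (horizontal distance between gauge_tip and square_block_spot below 0.009 m and value of joint foot between 0.003 and 0.0115 m and contact force between gauge and square_block above 1 N and angle between gauge's own z axis and vertical below 0.17 rad), for 0.5 s.
3. with the gauge upright, its foot stands on the mark of the long loaf (within 9 mm of its centre) and is pushed in by 3 to 11.5 mm, for 0.5 s (horizontal distance between gauge_tip and long_loaf_spot below 0.009 m and value of joint foot between 0.003 and 0.0115 m and contact force between gauge and long_loaf above 1 N and angle between gauge's own z axis and vertical below 0.17 rad), for 0.5 s.
At the end, for the whole second after the job is handed in: the gauge hangs at rest in the stand: its origin within 12 mm of the seat seen from above and within 3 mm of it in height, within 0.08 rad of upright, foot out (under 2 mm in); every soap on the tray lies within 12 mm of where it began, within 0.1 rad of level (horizontal distance between gauge and stand_seat below 0.012 m and z of gauge in the frame of stand_seat between -0.003 and 0.003 m and angle between gauge's own z axis and vertical below 0.08 rad and linear speed of gauge below 0.02 m/s and value of joint foot below 0.002 m and distance of each of round_cake, square_block, long_loaf, plain_bar0, plain_bar1, plain_bar2 from where it was at the start of the episode below 0.012 m and angle between each of round_cake, square_block, long_loaf, plain_bar0, plain_bar1, plain_bar2's own z axis and vertical below 0.1 rad); the robot touches nothing.
It fails at once if a soap on the tray is shifted by more than 12 mm or tipped by more than 0.3 rad (distance of any of round_cake, square_block, long_loaf, plain_bar0, plain_bar1, plain_bar2 from where it was at the start of the episode above 0.012 m or angle between any of round_cake, square_block, long_loaf, plain_bar0, plain_bar1, plain_bar2's own z axis and vertical above 0.3 rad).
It fails at once if the gauge is pressed on a stamped soap with more than 20 N (contact force between gauge and round_cake above 20 N or contact force between gauge and square_block above 20 N or contact force between gauge and long_loaf above 20 N).
It fails at once if the foot is driven against its stop (pushed in by more than 11.8 mm) (value of joint foot above 0.0118 m).
It also fails if it takes over 64 s, if anything falls off the work surface, if the arm or the gripper's body presses on something with over 40 N, if the wrist force passes 120 N, or if a joint passes its speed limit or range.

## Working session

There is one attempt and no reset: what is moved stays moved. The work goes in short steps, Python scripts to look and compute and a shell command to move; the robot and the scene stay as the last step left them, time stands still between calls to the robot, and variables do not carry over. Pictures are saved under pics/ and viewed, at most 10 in all, crops included, and the job is handed in when it is done.

```bash
mkdir -p pics; ls
python3 - <<'E'
from cell import *
import cv2,numpy as np
s=get_state();print(s);print(pinch_z)
for n in("scene","side"):
    p,d=get_image(n);cv2.imwrite(f"pics/{n}0.png",p);np.savez(f"{n}0.npz",p=p,d=d,K=camera_info(n)["K"],T=camera_info(n)["world_from_camera"])
    i=camera_info(n);print(n,i)
E
```

```text
pics
{'t': 0.0, 'qpos': array([-1.55530608e+00,  3.81187080e-01,  1.29828427e+00,  3.03296326e-05,
        1.46354998e+00, -2.15292282e-01]), 'joint_vel': array([ 1.73754196e-05,  4.67274845e-04, -3.08118467e-04,  5.82335376e-04,
        6.02293828e-04, -3.55498621e-04]), 'effort': array([-2.31026032e-03, -4.48461020e+01, -2.31286079e+01, -3.72480590e-04,
        4.66756581e-03,  8.11966430e-06]), 'tool_pos': array([ 125.81166695, -535.11989041,  230.70862256]), 'tcp_rot': array([-3.14020340e+00, -3.34667926e-04,  2.30779029e-01]), 'force': array([-0.02275494, -0.10761297, -0.3853293 ]), 'ft_torque': array([-0.02994516, -0.04841343, -0.04566811]), 'finger_force': 0.0, 'grip_width': 85.41373649234124}
18.700000000000003
scene {'K': array([[420.64495484,   0.        , 326.89555261],
       [  0.        , 420.64495484, 207.29022734],
       [  0.        ,   0.        ,   1.        ]]), 'world_from_camera': array([[ 8.48749869e-01, -3.18205716e-01,  4.22337284e-01,
         1.04255733e+03],
       [ 5.28713581e-01,  5.24637580e-01, -6.67246101e-01,
        -8.25659335e+02],
       [-9.25248718e-03,  7.89620499e-01,  6.13525761e-01,
         8.41980203e+02],
       [ 0.00000000e+00,  0.00000000e+00,  0.00000000e+00,
         1.00000000e+00]])}
side {'K': array([[449.05426172,   0.        , 318.44772562],
       [  0.        , 449.05426172, 195.26604762],
       [  0.        ,   0.        ,   1.        ]]), 'world_from_camera': array([[-8.92201778e-01,  2.41598263e-01, -3.81583891e-01,
         1.56363964e+02],
       [-4.51356793e-01, -5.06735068e-01,  7.34504333e-01,
         7.15043134e+02],
       [-1.59069683e-02,  8.27556554e-01,  5.61156946e-01,
         7.45521872e+02],
       [ 0.00000000e+00,  0.00000000e+00,  0.00000000e+00,
         1.00000000e+00]])}
```

View pics/scene0.png

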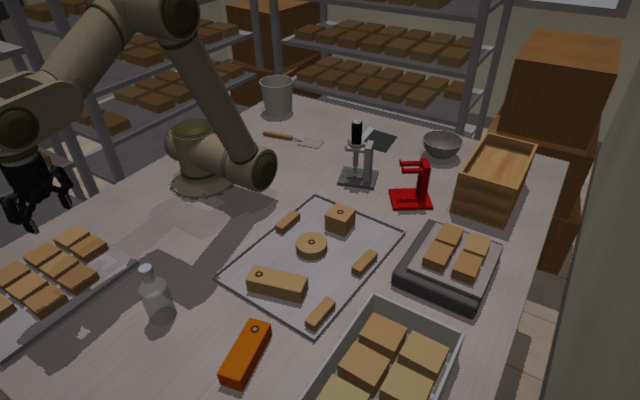

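View pics/side0.png

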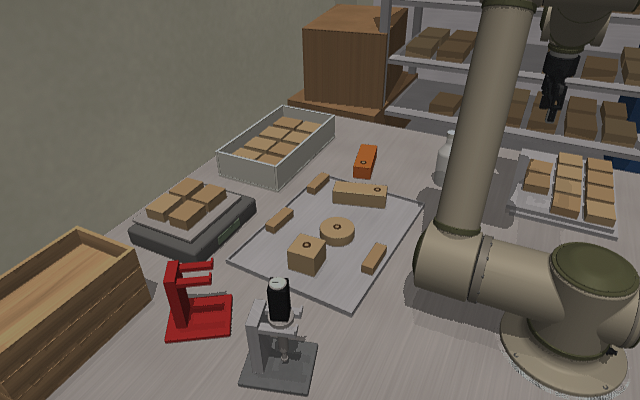

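The scene view shows the grey stand with the gauge at (357,160), and the side view shows it at (278,330). The red fork stand at scene (412,185), side (200,300), is the lookalike. It's the wrong colour and empty. The marked tan soaps in the scene view are round (311,242), square (340,211) and loaf (258,274). The orange loaf at (247,352) isn't meant.

```bash
cat > h.py <<'E'
import numpy as np,cv2
def ray(K,T,u,v):
    d=np.array([(u-K[0,2])/K[0,0],-(v-K[1,2])/K[1,1],-1.]);return T[:3,3],T[:3,:3]@d
def onz(K,T,u,v,z):
    o,d=ray(K,T,u,v);return o+d*(z-o[2])/d[2]
def cloud(K,T,D):
    v,u=np.mgrid[:400,:640];P=np.stack([(u-K[0,2])/K[0,0]*D,-(v-K[1,2])/K[1,1]*D,-D],-1)
    return P@T[:3,:3].T+T[:3,3]
E
python3 - <<'E'
from h import *
M={"scene":dict(round=(311,242,35),square=(340,211,65),loaf=(258,274,50)),"side":dict(round=(337,231,35),square=(306,244,65),loaf=(377,189,50))}
for n in M:
    f=np.load(f"{n}0.npz");p,d,K,T=f["p"],f["d"],f["K"],f["T"];g=p.max(2).astype(int);C=cloud(K,T,d)
    for k,(u,v,z) in M[n].items():
        w=g[v-8:v+9,u-8:u+9];m=(w<0.62*np.median(w)).astype(np.uint8)
        nn,l,st,c=cv2.connectedComponentsWithStats(m)
        i=min(range(1,nn),key=lambda i:np.hypot(*(c[i]-8))-.1*st[i,4]);uu,vv=c[i]+[u-8,v-8]
        print(n,k,st[i],uu,vv,onz(K,T,uu,vv,z).round(1),"depth",C[int(vv+.5),int(uu+.5)].round(1))
    # gauge/stand cloud
    b=(330,110,390,195) if n=="scene" else (232,265,325,395)
    Q=np.zeros((400,640),bool);Q[b[1]:b[3],b[0]:b[2]]=1
    for a,lo,hi in(("dial",216,230),("handle",155,210),("collar",142,150),("prong",130,140),("base",8,16)):
        m=Q&(C[...,2]>lo)&(C[...,2]<hi)&(d>0);X=C[m]
        if len(X)>4:
            r=cv2.minAreaRect(X[:,:2].astype(np.float32));print(n,a,len(X),X.mean(0).round(1),X.min(0).round(),X.max(0).round(),"rect",np.round(r[0],1),np.round(r[1],1),round(r[2],1))
    c=cv2.resize(p[b[1]-10:b[3]+10,b[0]-20:b[2]+20],None,fx=4 if n=="scene" else 3.5,fy=4 if n=="scene" else 3.5);cv2.imwrite(f"crop_{n}.png",c)
a,b=cv2.imread("crop_scene.png"),cv2.imread("crop_side.png");h=max(a.shape[0],b.shape[0])
o=np.zeros((h,a.shape[1]+b.shape[1],3),np.uint8);o[:a.shape[0],:a.shape[1]]=a;o[:b.shape[0],a.shape[1]:]=b;print(o.shape)
cv2.imwrite("pics/crop1.png",o)
E
```

```text
scene round [ 5  6  7  4 17] 311.1764705882353 241.47058823529412 [ 532.4 -105.    35. ] depth [ 532.  -105.3   36.8]
scene square [ 5  7  6  4 12] 339.5833333333333 211.33333333333334 [550.3  22.3  65. ] depth [552.8  20.4  68.6]
scene loaf [ 6  6  7  5 19] 258.7368421052632 273.89473684210526 [ 495.1 -290.    50. ] depth [ 496.1 -290.2   50.3]
scene dial 60 [460.7 277.2 221.3] [442. 261. 216.] [478. 301. 226.] rect [458.8 279.8] [31.7 32.7] 24.7
scene handle 156 [464.3 270.  183. ] [447. 258. 155.] [479. 301. 209.] rect [460.  279.2] [32.8 32.6] 25.6
scene collar 117 [482.1 282.9 145.4] [421. 243. 142.] [518. 325. 150.] rect [469.2 285.5] [88.2 64.9] 16.2
scene prong 117 [473.8 269.3 135.1] [422. 242. 131.] [521. 324. 140.] rect [469.8 283. ] [88.2 62. ] 17.7
scene base 687 [454.4 340.2  12.1] [355. 214.   8.] [610. 636.  16.] rect [470.2 438.3] [205.5 426.3] 10.5
side round [ 4  1  8  5 23] 336.7826086956522 226.30434782608697 [ 533.4 -109.    35. ] depth [ 531.9 -107.2   37.8]
side square [ 5  6  8  6 28] 306.2142857142857 244.57142857142858 [552.6  18.9  65. ] depth [551.1  22.5  67. ]
side loaf [5 7 3 4 8] 374.875 189.375 [ 499.7 -289.7   50. ] depth [ 499.4 -289.8   51.3]
side dial 310 [455.9 287.  221.8] [438. 266. 216.] [476. 305. 226.] rect [457.6 284.9] [31.2 33.2] 21.7
side handle 511 [450.8 295.2 182.9] [437. 265. 156.] [468. 304. 210.] rect [448.7 289.5] [42.8 22.9] 62.0
side collar 572 [479.3 295.3 145.4] [419. 247. 142.] [519. 328. 150.] rect [468.8 287.1] [88.4 61.4] 17.1
side prong 506 [460.  298.4 135.4] [418. 249. 130.] [503. 329. 140.] rect [468.8 287. ] [89.  61.8] 18.1
side base 3067 [467.7 270.8  12.5] [392.  17.   8.] [708. 357.  16.] rect [538.6 206.4] [220.4 330.5] 24.9
(508, 866, 3)
```

View pics/crop1.png

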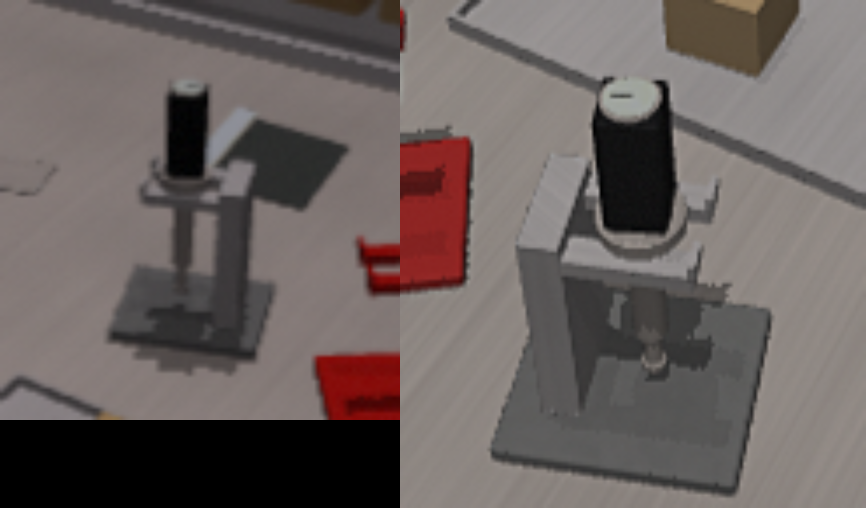

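The enlarged crop shows the gauge's black handle in the grey stand, at scene crop (187,130) and side crop (635,155), with the red stand beside it. So the grey one is the target. The seat is at about (459.5,283.5) and the stand's x axis is at about 17.5°. The mark heights and soap sizes agree with the description. Going above the stand now.

```bash
R='{"tx":0.0437,"ty":-0.0199,"tz":-0.0124}'; python3 -m creep '[{"tx":0.0437,"ty":-0.0199,"tz":-0.0124},{"tx":0.0437,"ty":-0.0199,"tz":-0.0124},{"tx":0.0437,"ty":-0.0199,"tz":-0.0124},{"tx":0.0437,"ty":-0.0199,"tz":-0.0124},{"tx":0.0437,"ty":-0.0199,"tz":-0.0124},{"tx":0.0437,"ty":-0.0199,"tz":-0.0124},{"tx":0.0437,"ty":-0.0199,"tz":-0.0124},{"tx":0.0437,"ty":-0.0199,"tz":-0.0124}]'
python3 -m creep '[{"tx":0.0157,"ty":-0.0559},{"tx":0.0157,"ty":-0.0559},{"tx":0.0157,"ty":-0.0559},{"tx":0.0157,"ty":-0.0559},{"tx":0.0157,"ty":-0.0559},{"tx":0.0157,"ty":-0.0559},{"tx":0.0157,"ty":-0.0559},{"tx":0.0157,"ty":-0.0559},{"tx":0.0157,"ty":-0.0559},{"tx":0.0157,"ty":-0.0559}]'
python3 -m creep '[{"wz":-0.075},{}]'
cat >> h.py <<'E'
from scipy.spatial.transform import Rotation as Ro
def go(x,y,z,yaw=None):
    from cell import get_state
    s=get_state();R=Ro.from_euler("xyz",s["tcp_rot"]);p=R.inv().apply(np.array([x,y,z])-s["tool_pos"])/1000
    w=None if yaw is None else (R.inv()*Ro.from_euler("xyz",[np.pi,0,yaw])).as_rotvec().round(4)
    print("t",s["t"],"at",s["tool_pos"].round(1),s["tcp_rot"].round(4),"q",s["qpos"].round(2),"F",s["force"].round(1),"-> shift",p.round(4),"turn",w)
def fish(i,u,v,z):
    K,T=i["K"],i["world_from_camera"];a=np.array([(u-K[0,2])/K[0,0],(v-K[1,2])/K[1,1]]);r=np.hypot(*a)
    d=np.array([a[0]/r*np.sin(r),-a[1]/r*np.sin(r),-np.cos(r)]) if r>1e-6 else np.array([0,0,-1.])
    d=T[:3,:3]@d;o=T[:3,3];return o+d*(z-o[2])/d[2]
E
python3 - <<'E'
from h import *
from cell import *
go(459.5,283.5,300,0.305)
i=camera_info("wrist");p,d=get_image("wrist");np.savez("w1.npz",p=p,d=d,K=i["K"],T=i["world_from_camera"]);cv2.imwrite("pics/w1.png",p);print(i)
E
```

```text
t 0.1 at [ 125.8 -535.2  230.8] [-3.1404e+00 -2.0000e-04  2.3080e-01] q [-1.56  0.38  1.3  -0.    1.46 -0.22] F [-0.1 -0.4 -0.4] -> shift [ 0.5121 -0.7207 -0.0682] turn [-0.0012 -0.0003 -0.0742]
{'K': array([[309.70691629,   0.        , 320.6843598 ],
       [  0.        , 309.70691629, 200.11931493],
       [  0.        ,   0.        ,   1.        ]]), 'world_from_camera': array([[ 2.29560842e-01,  9.25236324e-01,  3.02058877e-01,
         2.03576395e+02],
       [-9.73293306e-01,  2.18672017e-01,  6.98762369e-02,
        -5.17421981e+02],
       [-1.39979129e-03, -3.10032731e-01,  9.50724853e-01,
         3.74290703e+02],
       [ 0.00000000e+00,  0.00000000e+00,  0.00000000e+00,
         1.00000000e+00]])}validation failed for argument at $[0]...
validation failed for argument at $[0]...
validation failed for argument at $[0]...
```

View pics/w1.png

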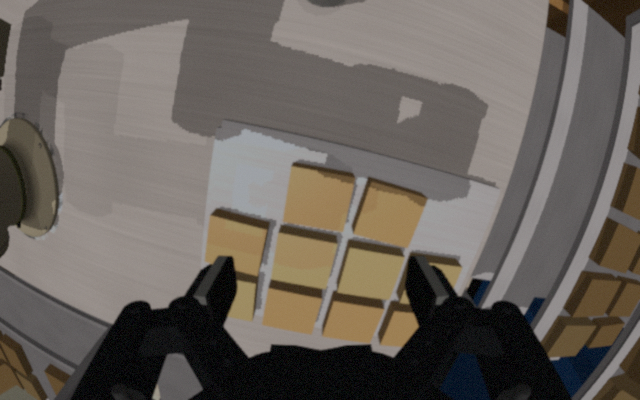

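The wrist picture still shows the start place, because the rows were refused: the soap rack is at (330,250) and there's no stand in view. I'll try a row with all its keys filled in.

```bash
python3 -m creep '[{"tx":0.0437,"ty":-0.0199,"tz":-0.0124,"wx":0,"wy":0,"wz":0,"grip":0.085}]'; python3 -m creep --help | head -30
```

```text
t: 0.28
tool_pos: [162.7, -506.5, 242.4]
tcp_rot: [-3.139, -0.0, 0.227]
force: [1.1, -0.0, 0.4]
grip_width: 85.1
finger_force: 0.0invalid input: not JSON, or not a number
```

```bash
python3 -m creep '[{"tx":0.0437,"ty":-0.0199,"tz":-0.0124,"wx":0,"wy":0,"wz":0,"grip":0.085},{"tx":0.0437,"ty":-0.0199,"tz":-0.0124,"wx":0,"wy":0,"wz":0,"grip":0.085},{"tx":0.0437,"ty":-0.0199,"tz":-0.0124,"wx":0,"wy":0,"wz":0,"grip":0.085},{"tx":0.0437,"ty":-0.0199,"tz":-0.0124,"wx":0,"wy":0,"wz":0,"grip":0.085},{"tx":0.0437,"ty":-0.0199,"tz":-0.0124,"wx":0,"wy":0,"wz":0,"grip":0.085},{"tx":0.0437,"ty":-0.0199,"tz":-0.0124,"wx":0,"wy":0,"wz":0,"grip":0.085},{"tx":0.0437,"ty":-0.0199,"tz":-0.0124,"wx":0,"wy":0,"wz":0,"grip":0.085}]'
python3 -m creep '[{"tx":0.0157,"ty":-0.0559,"tz":0,"wx":0,"wy":0,"wz":0,"grip":0.085},{"tx":0.0157,"ty":-0.0559,"tz":0,"wx":0,"wy":0,"wz":0,"grip":0.085},{"tx":0.0157,"ty":-0.0559,"tz":0,"wx":0,"wy":0,"wz":0,"grip":0.085},{"tx":0.0157,"ty":-0.0559,"tz":0,"wx":0,"wy":0,"wz":0,"grip":0.085},{"tx":0.0157,"ty":-0.0559,"tz":0,"wx":0,"wy":0,"wz":0,"grip":0.085},{"tx":0.0157,"ty":-0.0559,"tz":0,"wx":0,"wy":0,"wz":0,"grip":0.085},{"tx":0.0157,"ty":-0.0559,"tz":0,"wx":0,"wy":0,"wz":0,"grip":0.085},{"tx":0.0157,"ty":-0.0559,"tz":0,"wx":0,"wy":0,"wz":0,"grip":0.085},{"tx":0.0157,"ty":-0.0559,"tz":0,"wx":0,"wy":0,"wz":0,"grip":0.085}]'
python3 -m creep '[{"tx":0,"ty":0,"tz":0,"wx":0,"wy":0,"wz":-0.075,"grip":0.085},{"tx":0,"ty":0,"tz":0,"wx":0,"wy":0,"wz":0,"grip":0.085},{"tx":0,"ty":0,"tz":0,"wx":0,"wy":0,"wz":0,"grip":0.085}]'
python3 - <<'E'
from h import *
from cell import *
go(459.5,283.5,330,0.305)
i=camera_info("wrist");p,d=get_image("wrist");np.savez("w2.npz",p=p,d=d,K=i["K"],T=i["world_from_camera"]);cv2.imwrite("pics/w2.png",p);print(i["world_from_camera"].round(3))
E
```

```text
t: 1.15
tool_pos: [430.8, -299.3, 330.8]
tcp_rot: [-3.141, 0.0, 0.231]
force: [1.3, -0.2, -0.0]
grip_width: 85.2
finger_force: 0.0
t: 2.28
tool_pos: [451.9, 223.6, 330.4]
tcp_rot: [3.141, 0.0, 0.231]
force: [1.1, -0.8, 0.1]
grip_width: 85.1
finger_force: 0.0
t: 2.65
tool_pos: [452.2, 221.1, 330.5]
tcp_rot: [3.142, 0.0, 0.304]
force: [-0.8, 0.3, 0.1]
grip_width: 84.7
finger_force: 0.0
t 2.65 at [452.2 221.1 330.5] [3.1416e+00 2.0000e-04 3.0350e-01] q [ 0.22  0.24  1.22 -0.    1.68  1.49] F [-0.8  0.3  0.1] -> shift [ 0.0256 -0.0574  0.0005] turn [ 0.      0.0002 -0.0015]
[[ 3.00000e-01  9.07000e-01  2.96000e-01  5.28500e+02]
 [-9.54000e-01  2.85000e-01  9.30000e-02  2.44628e+02]
 [-0.00000e+00 -3.10000e-01  9.51000e-01  4.73965e+02]
 [ 0.00000e+00  0.00000e+00  0.00000e+00  1.00000e+00]]
```

View pics/w2.png

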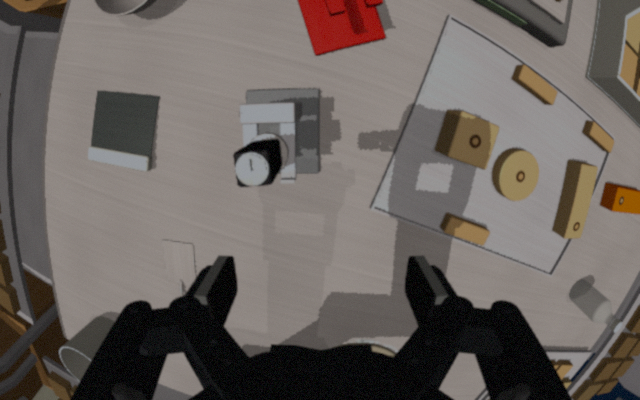

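The wrist view shows the dial at (252,168), the grey stand at (280,135) and the red one at (345,20). The marks are square (475,141), round (520,176) and loaf (577,227). Measuring these against the earlier estimates.

Run:
```python
from h import *
f=np.load("w2.npz");p,d=f["p"],f["d"];i=dict(K=f["K"],world_from_camera=f["T"]);g=p.max(2).astype(int)
for k,(u,v,z) in dict(square=(475,141,65),round=(520,176,35),loaf=(577,227,50)).items():
    w=g[v-6:v+7,u-6:u+7];m=w<.6*np.median(w);y,x=np.nonzero(m);uu,vv=x.mean()+u-6,y.mean()+v-6
    print(k,m.sum(),uu,vv,fish(i,uu,vv,z).round(1))
b=g[145:192,228:275];m=(b>110).astype(np.uint8);n,l,s,c=cv2.connectedComponentsWithStats(m);j=l[168-145,246-228] or 1+np.argmax(s[1:,4])
print("dial",s[j],c[j]+[228,145],fish(i,*(c[j]+[228,145]),223).round(1))
# handle top edges: black pixels, top-face at z=220
bm=(g<40).astype(np.uint8);n,l,s,c=cv2.connectedComponentsWithStats(bm);j=l[183,240];print("black",s[j])
# cloud from z depth
v,u=np.nonzero(np.ones((400,640)));K=i["K"];a=(u-K[0,2])/K[0,0];e=(v-K[1,2])/K[1,1];r=np.hypot(a,e)+1e-9
D=d[v,u];P=np.stack([a/r*np.tan(r)*D,-e/r*np.tan(r)*D,-D],-1)@f["T"][:3,:3].T+f["T"][:3,3]
Q=(u>225)&(u<325)&(v>80)&(v<195)&(D>0)
for nme,lo,hi in(("top",215,228),("prong/post",131,150),("base",8,16)):
    X=P[Q&(P[:,2]>lo)&(P[:,2]<hi)][:,:2].astype(np.float32);q=cv2.minAreaRect(X);print(nme,len(X),np.round(q[0],1),np.round(q[1],1),round(q[2],1))
```

```text
square 3 473.6666666666667 140.33333333333334 [553.   22.1  65. ]
round 13 519.0 176.0 [ 533. -105.   35.]
loaf 4 576.25 224.5 [ 498.6 -290.2   50. ]
dial [   0    0   47   47 1481] [247.30654963 171.6043214 ] [455.9 286.9 223. ]
black [239 182   5   4  10]
top 1331 [459.4 283.8] [32.3 32.3] 21.5
prong/post 2483 [469.6 286.8] [89.6 60. ] 17.4
base 2716 [470.6 288. ] [130.2 109.5] 17.3
```

```bash
python3 -m creep '[{"tx":0.0128,"ty":-0.0289,"tz":0,"wx":0,"wy":0,"wz":0,"grip":0.085},{"tx":0.0128,"ty":-0.0289,"tz":0,"wx":0,"wy":0,"wz":0,"grip":0.085},{"tx":0,"ty":0,"tz":0.03,"wx":0,"wy":0,"wz":-0.073,"grip":0.085},{"tx":0,"ty":0,"tz":0.03,"wx":0,"wy":0,"wz":0,"grip":0.085},{"tx":0,"ty":0,"tz":0,"wx":0,"wy":0,"wz":0,"grip":0.085},{"tx":0,"ty":0,"tz":0,"wx":0,"wy":0,"wz":0,"grip":0.085}]'
python3 - <<'E'
from h import *
import cell
print(cell.pinch_z);go(459.4,283.8,166,0.375)
E
```

```text
t: 3.45
tool_pos: [459.8, 284.2, 271.9]
tcp_rot: [3.141, -0.002, 0.378]
force: [-0.7, 1.1, -0.0]
grip_width: 84.8
finger_force: 0.0
18.700000000000003
t 3.45 at [459.8 284.2 271.9] [ 3.1415e+00 -2.1000e-03  3.7770e-01] q [ 0.33  0.34  1.25 -0.    1.56  1.53] F [-0.7  1.1 -0. ] -> shift [-0.0007  0.0002  0.1059] turn [ 0.0001 -0.0021  0.0027]
```

```bash
python3 -m creep '[{"tx":-0.0003,"ty":0,"tz":0.03,"wx":0,"wy":0,"wz":0,"grip":0.085},{"tx":0,"ty":0,"tz":0.03,"wx":0,"wy":0,"wz":0,"grip":0.085},{"tx":0,"ty":0,"tz":0.025,"wx":0,"wy":0,"wz":0,"grip":0.085},{"tx":0,"ty":0,"tz":0.02,"wx":0,"wy":0,"wz":0,"grip":0.085},{"tx":0,"ty":0,"tz":0,"wx":0,"wy":0,"wz":0,"grip":0.085}]'
python3 -m creep '[{"tx":0,"ty":0,"tz":0,"wx":0,"wy":0,"wz":0,"grip":0.02},{"tx":0,"ty":0,"tz":0,"wx":0,"wy":0,"wz":0,"grip":0.02},{"tx":0,"ty":0,"tz":0,"wx":0,"wy":0,"wz":0,"grip":0.02},{"tx":0,"ty":0,"tz":0,"wx":0,"wy":0,"wz":0,"grip":0.02},{"tx":0,"ty":0,"tz":0,"wx":0,"wy":0,"wz":0,"grip":0.02},{"tx":0,"ty":0,"tz":0,"wx":0,"wy":0,"wz":0,"grip":0.02},{"tx":0,"ty":0,"tz":0,"wx":0,"wy":0,"wz":0,"grip":0.02}]' 50
```

```text
t: 4.08
tool_pos: [459.2, 284.2, 165.8]
tcp_rot: [-3.142, 0.0, 0.378]
force: [0.9, 0.1, 0.1]
grip_width: 85.2
finger_force: 0.0
t: 4.95
tool_pos: [459.2, 284.5, 166.3]
tcp_rot: [-3.142, -0.002, 0.379]
force: [-1.3, -0.6, 5.5]
grip_width: 31.5
finger_force: 50.3
```

```bash
python3 -m creep '[{"tx":0,"ty":0,"tz":-0.01,"wx":0,"wy":0,"wz":0,"grip":0.02},{"tx":0,"ty":0,"tz":-0.02,"wx":0,"wy":0,"wz":0,"grip":0.02},{"tx":0,"ty":0,"tz":-0.03,"wx":0,"wy":0,"wz":0,"grip":0.02},{"tx":0,"ty":0,"tz":-0.03,"wx":0,"wy":0,"wz":0,"grip":0.02},{"tx":0,"ty":0,"tz":-0.03,"wx":0,"wy":0,"wz":0,"grip":0.02},{"tx":0,"ty":0,"tz":-0.02,"wx":0,"wy":0,"wz":0,"grip":0.02},{"tx":0,"ty":0,"tz":0,"wx":0,"wy":0,"wz":0,"grip":0.02}]'
python3 - <<'E'
from h import *
from cell import *
go(533,-105.5,316,0.378)
for n in("side","scene"):
    p,d=get_image(n);i=camera_info(n);C=cloud(i["K"],i["world_from_camera"],d)
    m=(np.hypot(C[...,0]-459,C[...,1]-284)<32)&(C[...,2]>150)&(C[...,2]<270)&(d>0);m[:]=cv2.morphologyEx(m.astype(np.uint8),cv2.MORPH_OPEN,np.ones((2,2)))>0
    print(n)
    for lo in range(155,265,12):
        X=C[m&(C[...,2]>=lo)&(C[...,2]<lo+12)]
        if len(X)>3:print(lo,len(X),X.mean(0).round(1),X.min(0).round(1))
E
```

```text
t: 5.82
tool_pos: [459.1, 284.4, 306.6]
tcp_rot: [3.141, -0.002, 0.379]
force: [-0.1, -0.0, -3.4]
grip_width: 31.8
finger_force: 49.9
t 5.825 at [459.1 284.4 306.6] [ 3.1415e+00 -2.2000e-03  3.7880e-01] q [ 0.34  0.32  1.17 -0.    1.65  1.53] F [-0.1 -0.  -3.4] -> shift [-0.0755  0.3896 -0.0095] turn [ 0.0001 -0.0022  0.0008]
side
167 38 [455.2 286.8 172.7] [451.6 281.1 167.1]
179 24 [455.9 287.  184.8] [453.3 283.  179.5]
191 31 [454.  289.9 199.6] [449.1 283.  191.4]
203 54 [453.4 289.1 209.6] [449.  279.4 203.7]
215 52 [454.  289.2 220.7] [449.3 278.  215.1]
227 58 [453.6 289.4 233.2] [449.5 280.6 227.4]
239 56 [454.  289.2 244.8] [449.2 279.1 239.7]
251 49 [453.5 289.9 256.1] [448.6 282.5 251.5]
scene
167 9 [461.8 278.  171.4] [459.  272.3 167.4]
179 8 [460.9 280.4 184.9] [457.  277.7 179.6]
191 10 [462.7 277.8 197.5] [457.9 272.4 193.1]
203 13 [461.8 276.1 208.5] [456.9 269.5 203.5]
215 14 [463.  275.9 220.8] [457.4 269.8 215.2]
227 16 [463.  277.  233.4] [457.9 270.5 227.5]
239 18 [462.7 277.4 245.4] [455.5 270.6 239.6]
251 19 [461.5 277.  257.6] [456.3 270.3 251. ]
```

```bash
python3 -m creep '[{"tx":-0.0094,"ty":0.0487,"tz":0,"wx":0,"wy":-0.001,"wz":0,"grip":0.02},{"tx":-0.0094,"ty":0.0487,"tz":0,"wx":0,"wy":-0.001,"wz":0,"grip":0.02},{"tx":-0.0094,"ty":0.0487,"tz":0,"wx":0,"wy":0,"wz":0,"grip":0.02},{"tx":-0.0094,"ty":0.0487,"tz":0,"wx":0,"wy":0,"wz":0,"grip":0.02},{"tx":-0.0094,"ty":0.0487,"tz":0,"wx":0,"wy":0,"wz":0,"grip":0.02},{"tx":-0.0094,"ty":0.0487,"tz":0,"wx":0,"wy":0,"wz":0,"grip":0.02},{"tx":-0.0094,"ty":0.0487,"tz":0.03,"wx":0,"wy":0,"wz":0,"grip":0.02},{"tx":-0.0094,"ty":0.0487,"tz":0.03,"wx":0,"wy":0,"wz":0,"grip":0.02},{"tx":0,"ty":0,"tz":0.03,"wx":0,"wy":0,"wz":0,"grip":0.02},{"tx":0,"ty":0,"tz":0,"wx":0,"wy":0,"wz":0,"grip":0.02}]'
python3 -m creep '[{"tx":0,"ty":0,"tz":0.013,"wx":0,"wy":0,"wz":0,"grip":0.02},{"tx":0,"ty":0,"tz":0,"wx":0,"wy":0,"wz":0,"grip":0.02},{"tx":0,"ty":0,"tz":0,"wx":0,"wy":0,"wz":0,"grip":0.02}]'
cat > look.py <<'E'
import sys
from h import *
from cell import *
x,y,z=map(float,sys.argv[1:4]);go(x,y,z,0.378)
o=[]
for n in("scene","side"):
    p,d=get_image(n);i=camera_info(n);K,T=i["K"],i["world_from_camera"]
    c=T[:3,:3].T@(np.array([x,y,z-115])-T[:3,3]);u=int(K[0,2]-c[0]/c[2]*K[0,0]);v=int(K[1,2]+c[1]/c[2]*K[1,1])
    u=min(max(u,45),594);v=min(max(v,40),359);o.append(cv2.resize(p[v-40:v+40,u-45:u+45],None,fx=4,fy=4,interpolation=cv2.INTER_CUBIC))
cv2.imwrite(sys.argv[4],np.hstack(o))
E
python3 look.py 533 -105.5 180 pics/round.png
```

```text
t: 7.18
tool_pos: [531.6, -105.3, 212.8]
tcp_rot: [-3.136, 0.007, 0.378]
force: [-0.1, -0.1, -1.7]
grip_width: 31.4
finger_force: 51.4
t: 7.55
tool_pos: [533.2, -105.2, 203.4]
tcp_rot: [3.141, 0.001, 0.379]
force: [0.2, 0.5, -2.5]
grip_width: 31.4
finger_force: 51.3
t 7.55 at [ 533.2 -105.2  203.4] [3.1407e+00 1.1000e-03 3.7950e-01] q [-0.41  0.39  1.36 -0.    1.39  0.78] F [ 0.2  0.5 -2.5] -> shift [-0.0002  0.0002  0.0234] turn [0.0009 0.0011 0.0015]
```

View pics/round.png

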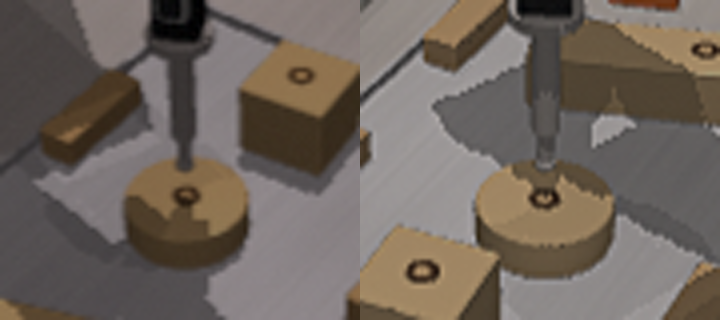

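The foot hangs straight over the round cake's mark in both views, at (186,195) and (543,198). Lowering and watching the force.

```bash
python3 -m creep '[{"tx":0,"ty":0,"tz":0.012,"wx":0,"wy":0,"wz":0,"grip":0.02},{"tx":0,"ty":0,"tz":0.010,"wx":0,"wy":0,"wz":0,"grip":0.02},{"tx":0,"ty":0,"tz":0,"wx":0,"wy":0,"wz":0,"grip":0.02},{"tx":0,"ty":0,"tz":0,"wx":0,"wy":0,"wz":0,"grip":0.02}]'
python3 -m creep '[{"tx":0,"ty":0,"tz":0.003,"wx":0,"wy":0,"wz":0,"grip":0.02},{"tx":0,"ty":0,"tz":0,"wx":0,"wy":0,"wz":0,"grip":0.02}]'
python3 -m creep '[{"tx":0,"ty":0,"tz":0.003,"wx":0,"wy":0,"wz":0,"grip":0.02},{"tx":0,"ty":0,"tz":0,"wx":0,"wy":0,"wz":0,"grip":0.02}]'
python3 -m creep '[{"tx":0,"ty":0,"tz":0.002,"wx":0,"wy":0,"wz":0,"grip":0.02},{"tx":0,"ty":0,"tz":0,"wx":0,"wy":0,"wz":0,"grip":0.02}]'
```

```text
t: 8.15
tool_pos: [533.0, -105.6, 180.7]
tcp_rot: [3.141, 0.002, 0.379]
force: [0.1, 0.2, -2.2]
grip_width: 31.5
finger_force: 51.3
t: 8.4
tool_pos: [532.8, -105.5, 177.6]
tcp_rot: [-3.142, 0.002, 0.379]
force: [-0.8, -0.4, -3.4]
grip_width: 31.4
finger_force: 51.4
t: 8.65
tool_pos: [533.1, -105.6, 174.8]
tcp_rot: [3.141, 0.002, 0.379]
force: [-0.3, -0.2, -0.7]
grip_width: 31.7
finger_force: 51.8
t: 8.9
tool_pos: [533.1, -105.6, 172.8]
tcp_rot: [3.141, 0.002, 0.379]
force: [0.6, 0.3, 1.1]
grip_width: 31.5
finger_force: 52.0
```

```bash
python3 -m creep '[{"tx":0,"ty":0,"tz":0.0015,"wx":0,"wy":0,"wz":0,"grip":0.02},{"tx":0,"ty":0,"tz":0.0015,"wx":0,"wy":0,"wz":0,"grip":0.02},{"tx":0,"ty":0,"tz":0,"wx":0,"wy":0,"wz":0,"grip":0.02},{"tx":0,"ty":0,"tz":0,"wx":0,"wy":0,"wz":0,"grip":0.02}]'
python3 -m creep '[{"tx":0,"ty":0,"tz":0,"wx":0,"wy":0,"wz":0,"grip":0.02},{"tx":0,"ty":0,"tz":0,"wx":0,"wy":0,"wz":0,"grip":0.02},{"tx":0,"ty":0,"tz":0,"wx":0,"wy":0,"wz":0,"grip":0.02},{"tx":0,"ty":0,"tz":0,"wx":0,"wy":0,"wz":0,"grip":0.02},{"tx":0,"ty":0,"tz":0,"wx":0,"wy":0,"wz":0,"grip":0.02}]'
python3 -m creep '[{"tx":0,"ty":0,"tz":0,"wx":0,"wy":0,"wz":0,"grip":0.02},{"tx":0,"ty":0,"tz":0,"wx":0,"wy":0,"wz":0,"grip":0.02},{"tx":0,"ty":0,"tz":0,"wx":0,"wy":0,"wz":0,"grip":0.02},{"tx":0,"ty":0,"tz":0,"wx":0,"wy":0,"wz":0,"grip":0.02},{"tx":0,"ty":0,"tz":0,"wx":0,"wy":0,"wz":0,"grip":0.02}]'
python3 look.py 533 -105.5 170 round2.png
```

```text
t: 9.4
tool_pos: [533.0, -105.6, 169.8]
tcp_rot: [3.141, 0.002, 0.379]
force: [1.1, -0.9, 1.4]
grip_width: 31.5
finger_force: 52.1
t: 10.02
tool_pos: [533.0, -105.6, 169.7]
tcp_rot: [3.141, 0.002, 0.379]
force: [2.6, -0.6, 1.8]
grip_width: 31.6
finger_force: 52.1
t: 10.65
tool_pos: [532.9, -105.6, 169.7]
tcp_rot: [3.141, 0.002, 0.379]
force: [0.8, -1.8, 2.3]
grip_width: 31.4
finger_force: 52.1
t 10.65 at [ 532.9 -105.6  169.7] [3.1415e+00 1.9000e-03 3.7880e-01] q [-0.41  0.42  1.42 -0.    1.3   0.78] F [ 0.8 -1.8  2.3] -> shift [ 0.0001 -0.     -0.0003] turn [0.0001 0.0019 0.0008]
```

Held for over 1.5 s at about 6 mm and 5 N. On to the square block.

```bash
python3 -m creep '[{"tx":0,"ty":0,"tz":-0.01,"wx":0,"wy":0,"wz":0,"grip":0.02},{"tx":0,"ty":0,"tz":-0.03,"wx":0,"wy":0,"wz":0,"grip":0.02},{"tx":0,"ty":0,"tz":-0.03,"wx":0,"wy":0,"wz":0,"grip":0.02},{"tx":0,"ty":0,"tz":0,"wx":0,"wy":0,"wz":0,"grip":0.02},{"tx":0.0163,"ty":-0.0277,"tz":0,"wx":0,"wy":0,"wz":0,"grip":0.02},{"tx":0.0163,"ty":-0.0277,"tz":0,"wx":0,"wy":0,"wz":0,"grip":0.02},{"tx":0.0162,"ty":-0.0277,"tz":0,"wx":0,"wy":0,"wz":0,"grip":0.02},{"tx":0.0162,"ty":-0.0277,"tz":0,"wx":0,"wy":0,"wz":0,"grip":0.02},{"tx":0,"ty":0,"tz":0,"wx":0,"wy":0,"wz":0,"grip":0.02},{"tx":0,"ty":0,"tz":0,"wx":0,"wy":0,"wz":0,"grip":0.02}]'
python3 look.py 552.3 21.5 210 pics/square.png
```

```text
t: 12.0
tool_pos: [551.9, 21.2, 238.3]
tcp_rot: [-3.14, 0.004, 0.379]
force: [0.3, -0.7, -3.4]
grip_width: 31.9
finger_force: 51.5
t 12.0 at [551.9  21.2 238.3] [-3.1404  0.0044  0.3789] q [-0.18  0.38  1.27 -0.    1.49  1.02] F [ 0.3 -0.7 -3.4] -> shift [ 0.0006 -0.0001  0.0283] turn [-0.0012  0.0044  0.0009]
```

View pics/square.png

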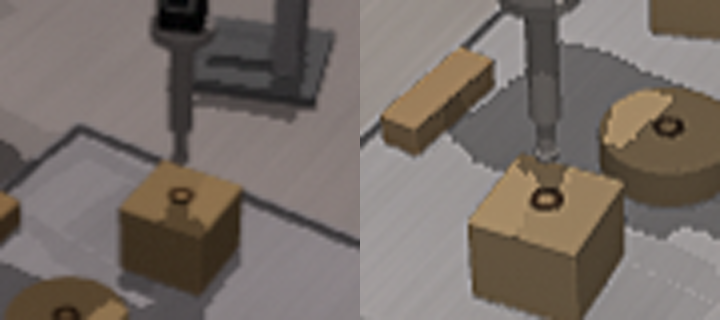

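The foot is over the square block's mark, at (180,197) and (546,200). Pressing in stages.

```bash
python3 -m creep '[{"tx":0,"ty":0,"tz":0.015,"wx":0,"wy":0,"wz":0,"grip":0.02},{"tx":0,"ty":0,"tz":0.014,"wx":0,"wy":0,"wz":0,"grip":0.02},{"tx":0,"ty":0,"tz":0,"wx":0,"wy":0,"wz":0,"grip":0.02},{"tx":0,"ty":0,"tz":0,"wx":0,"wy":0,"wz":0,"grip":0.02}]'
python3 -m creep '[{"tx":0,"ty":0,"tz":0.003,"wx":0,"wy":0,"wz":0,"grip":0.02},{"tx":0,"ty":0,"tz":0.002,"wx":0,"wy":0,"wz":0,"grip":0.02},{"tx":0,"ty":0,"tz":0.0015,"wx":0,"wy":0,"wz":0,"grip":0.02},{"tx":0,"ty":0,"tz":0,"wx":0,"wy":0,"wz":0,"grip":0.02}]'
python3 -m creep '[{"tx":0,"ty":0,"tz":0,"wx":0,"wy":0,"wz":0,"grip":0.02}]'
```

```text
t: 12.6
tool_pos: [552.6, 21.2, 210.9]
tcp_rot: [3.141, 0.002, 0.378]
force: [-0.3, 0.1, -3.0]
grip_width: 31.5
finger_force: 51.3
t: 13.1
tool_pos: [552.5, 21.5, 204.3]
tcp_rot: [3.141, 0.001, 0.379]
force: [0.6, -0.2, -0.4]
grip_width: 31.2
finger_force: 51.8
t: 13.22
tool_pos: [552.5, 21.5, 204.3]
tcp_rot: [3.141, 0.002, 0.379]
force: [-0.1, -0.6, 1.0]
grip_width: 31.6
finger_force: 51.8
```

```bash
python3 -m creep '[{"tx":0,"ty":0,"tz":0.0015,"wx":0,"wy":0,"wz":0,"grip":0.02},{"tx":0,"ty":0,"tz":0.0015,"wx":0,"wy":0,"wz":0,"grip":0.02},{"tx":0,"ty":0,"tz":0.0015,"wx":0,"wy":0,"wz":0,"grip":0.02},{"tx":0,"ty":0,"tz":0,"wx":0,"wy":0,"wz":0,"grip":0.02},{"tx":0,"ty":0,"tz":0,"wx":0,"wy":0,"wz":0,"grip":0.02}]'
python3 -m creep '[{"tx":0,"ty":0,"tz":0,"wx":0,"wy":0,"wz":0,"grip":0.02},{"tx":0,"ty":0,"tz":0,"wx":0,"wy":0,"wz":0,"grip":0.02},{"tx":0,"ty":0,"tz":0,"wx":0,"wy":0,"wz":0,"grip":0.02},{"tx":0,"ty":0,"tz":0,"wx":0,"wy":0,"wz":0,"grip":0.02},{"tx":0,"ty":0,"tz":0,"wx":0,"wy":0,"wz":0,"grip":0.02},{"tx":0,"ty":0,"tz":0,"wx":0,"wy":0,"wz":0,"grip":0.02}]'
python3 -m creep '[{"tx":0,"ty":0,"tz":0,"wx":0,"wy":0,"wz":0,"grip":0.02},{"tx":0,"ty":0,"tz":0,"wx":0,"wy":0,"wz":0,"grip":0.02},{"tx":0,"ty":0,"tz":0,"wx":0,"wy":0,"wz":0,"grip":0.02},{"tx":0,"ty":0,"tz":0,"wx":0,"wy":0,"wz":0,"grip":0.02}]'
```

```text
t: 13.85
tool_pos: [552.5, 21.5, 199.7]
tcp_rot: [3.141, 0.002, 0.379]
force: [-0.1, 0.1, 2.5]
grip_width: 31.6
finger_force: 52.1
t: 14.6
tool_pos: [552.4, 21.4, 199.5]
tcp_rot: [3.142, 0.002, 0.379]
force: [0.3, 0.5, 2.9]
grip_width: 31.4
finger_force: 52.2
t: 15.1
tool_pos: [552.4, 21.4, 199.5]
tcp_rot: [3.142, 0.002, 0.379]
force: [0.5, -0.1, 3.4]
grip_width: 31.3
finger_force: 52.2
```

```bash
python3 -m creep '[{"tx":0,"ty":0,"tz":-0.01,"wx":0,"wy":0,"wz":0,"grip":0.02},{"tx":0,"ty":0,"tz":-0.025,"wx":0,"wy":0,"wz":0,"grip":0.02},{"tx":0,"ty":0,"tz":-0.015,"wx":0,"wy":0,"wz":0,"grip":0.02},{"tx":-0.0236,"ty":0.0385,"tz":0,"wx":0,"wy":0,"wz":0,"grip":0.02},{"tx":-0.0236,"ty":0.0385,"tz":0,"wx":0,"wy":0,"wz":0,"grip":0.02},{"tx":-0.0236,"ty":0.0385,"tz":0,"wx":0,"wy":0,"wz":0,"grip":0.02},{"tx":-0.0236,"ty":0.0385,"tz":0,"wx":0,"wy":0,"wz":0,"grip":0.02},{"tx":-0.0237,"ty":0.0385,"tz":0,"wx":0,"wy":0,"wz":0,"grip":0.02},{"tx":-0.0237,"ty":0.0384,"tz":0,"wx":0,"wy":0,"wz":0,"grip":0.02},{"tx":-0.0237,"ty":0.0384,"tz":0,"wx":0,"wy":0,"wz":0,"grip":0.02}]'
python3 -m creep '[{"tx":0,"ty":0,"tz":0.015,"wx":0,"wy":0,"wz":0,"grip":0.02},{"tx":0,"ty":0,"tz":0.015,"wx":0,"wy":0,"wz":0,"grip":0.02},{"tx":0,"ty":0,"tz":0,"wx":0,"wy":0,"wz":0,"grip":0.02},{"tx":0,"ty":0,"tz":0,"wx":0,"wy":0,"wz":0,"grip":0.02}]'
python3 look.py 498.3 -290 195 pics/loaf.png
```

```text
t: 16.35
tool_pos: [497.5, -290.8, 249.5]
tcp_rot: [-3.139, 0.003, 0.379]
force: [0.4, -0.7, -4.1]
grip_width: 31.8
finger_force: 51.6
t: 16.85
tool_pos: [498.5, -289.5, 220.4]
tcp_rot: [3.141, 0.002, 0.38]
force: [-0.2, -0.5, -3.5]
grip_width: 31.2
finger_force: 51.4
t 16.85 at [ 498.5 -289.5  220.4] [3.1412e+00 1.8000e-03 3.7970e-01] q [-0.73  0.44  1.24 -0.    1.47  0.46] F [-0.2 -0.5 -3.5] -> shift [-0.0003  0.0004  0.0254] turn [0.0004 0.0018 0.0017]
```

View pics/loaf.png

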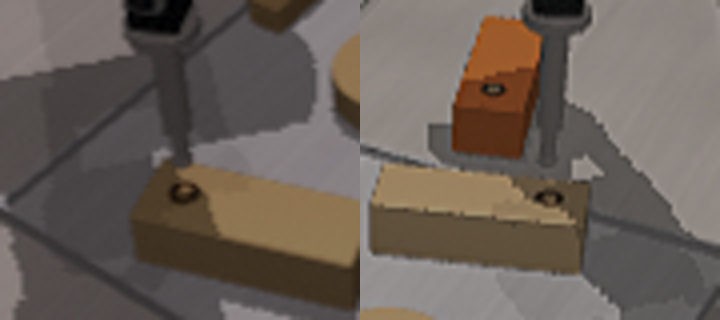

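The foot is over the loaf's mark, at (184,192) and (548,198). Pressing in stages.

```bash
python3 -m creep '[{"tx":0,"ty":0.0003,"tz":0.015,"wx":0,"wy":0,"wz":0,"grip":0.02},{"tx":0,"ty":0,"tz":0.0105,"wx":0,"wy":0,"wz":0,"grip":0.02},{"tx":0,"ty":0,"tz":0,"wx":0,"wy":0,"wz":0,"grip":0.02},{"tx":0,"ty":0,"tz":0,"wx":0,"wy":0,"wz":0,"grip":0.02}]'
python3 -m creep '[{"tx":0,"ty":0,"tz":0.003,"wx":0,"wy":0,"wz":0,"grip":0.02},{"tx":0,"ty":0,"tz":0.002,"wx":0,"wy":0,"wz":0,"grip":0.02},{"tx":0,"ty":0,"tz":0.0015,"wx":0,"wy":0,"wz":0,"grip":0.02},{"tx":0,"ty":0,"tz":0,"wx":0,"wy":0,"wz":0,"grip":0.02},{"tx":0,"ty":0,"tz":0,"wx":0,"wy":0,"wz":0,"grip":0.02}]'
```

```text
t: 17.45
tool_pos: [498.4, -290.3, 194.5]
tcp_rot: [3.141, 0.002, 0.379]
force: [-0.4, -0.1, -3.1]
grip_width: 31.3
finger_force: 51.5
t: 18.08
tool_pos: [498.4, -290.4, 188.2]
tcp_rot: [3.141, 0.002, 0.379]
force: [1.1, -0.6, 1.0]
grip_width: 31.1
finger_force: 52.1
```

```bash
python3 -m creep '[{"tx":0,"ty":0,"tz":0.0015,"wx":0,"wy":0,"wz":0,"grip":0.02},{"tx":0,"ty":0,"tz":0.002,"wx":0,"wy":0,"wz":0,"grip":0.02},{"tx":0,"ty":0,"tz":0,"wx":0,"wy":0,"wz":0,"grip":0.02},{"tx":0,"ty":0,"tz":0,"wx":0,"wy":0,"wz":0,"grip":0.02},{"tx":0,"ty":0,"tz":0,"wx":0,"wy":0,"wz":0,"grip":0.02}]'
python3 -m creep '[{"tx":0,"ty":0,"tz":0,"wx":0,"wy":0,"wz":0,"grip":0.02},{"tx":0,"ty":0,"tz":0,"wx":0,"wy":0,"wz":0,"grip":0.02},{"tx":0,"ty":0,"tz":0,"wx":0,"wy":0,"wz":0,"grip":0.02},{"tx":0,"ty":0,"tz":0,"wx":0,"wy":0,"wz":0,"grip":0.02},{"tx":0,"ty":0,"tz":0,"wx":0,"wy":0,"wz":0,"grip":0.02},{"tx":0,"ty":0,"tz":0,"wx":0,"wy":0,"wz":0,"grip":0.02},{"tx":0,"ty":0,"tz":0,"wx":0,"wy":0,"wz":0,"grip":0.02},{"tx":0,"ty":0,"tz":0,"wx":0,"wy":0,"wz":0,"grip":0.02},{"tx":0,"ty":0,"tz":0,"wx":0,"wy":0,"wz":0,"grip":0.02},{"tx":0,"ty":0,"tz":0,"wx":0,"wy":0,"wz":0,"grip":0.02}]'
python3 -m creep '[{"tx":0,"ty":0,"tz":-0.01,"wx":0,"wy":0,"wz":0,"grip":0.02},{"tx":0,"ty":0,"tz":-0.03,"wx":0,"wy":0,"wz":0,"grip":0.02},{"tx":0,"ty":0,"tz":-0.04,"wx":0,"wy":0,"wz":0,"grip":0.02},{"tx":0,"ty":0,"tz":-0.04,"wx":0,"wy":-0.002,"wz":0,"grip":0.02},{"tx":0,"ty":0,"tz":0,"wx":0,"wy":0,"wz":0,"grip":0.02},{"tx":0,"ty":0,"tz":0,"wx":0,"wy":0,"wz":0,"grip":0.02}]'
python3 -c "
from h import *
go(460.3,284,308,.379)"
```

```text
t: 18.7
tool_pos: [498.4, -290.4, 184.5]
tcp_rot: [3.141, 0.002, 0.379]
force: [0.5, -0.9, 2.6]
grip_width: 31.2
finger_force: 52.3
t: 19.95
tool_pos: [498.3, -290.3, 184.4]
tcp_rot: [3.141, 0.002, 0.379]
force: [1.4, -2.9, 2.4]
grip_width: 31.2
finger_force: 52.3
t: 20.7
tool_pos: [497.8, -289.4, 302.5]
tcp_rot: [-3.137, 0.006, 0.379]
force: [-0.5, -0.3, -3.5]
grip_width: 31.2
finger_force: 51.8
t 20.7 at [ 497.8 -289.4  302.5] [-3.1375  0.0059  0.379 ] q [-0.73  0.39  1.07 -0.    1.68  0.46] F [-0.5 -0.3 -3.5] -> shift [ 0.1772 -0.5467 -0.0043] turn [-0.0041  0.0059 -0.    ]
```

All three checks held for more than 1 s. Going back over the stand.

```bash
python3 -m creep '[{"tx":0.0177,"ty":-0.0546,"tz":-0.001,"wx":0,"wy":0,"wz":0,"grip":0.02},{"tx":0.0177,"ty":-0.0546,"tz":-0.001,"wx":0,"wy":0,"wz":0,"grip":0.02},{"tx":0.0177,"ty":-0.0546,"tz":0,"wx":0,"wy":0,"wz":0,"grip":0.02},{"tx":0.0177,"ty":-0.0546,"tz":0,"wx":0,"wy":0,"wz":0,"grip":0.02},{"tx":0.0177,"ty":-0.0546,"tz":0,"wx":0,"wy":0,"wz":0,"grip":0.02},{"tx":0.0177,"ty":-0.0546,"tz":0,"wx":0,"wy":0,"wz":0,"grip":0.02},{"tx":0.0177,"ty":-0.0546,"tz":0,"wx":0,"wy":0,"wz":0,"grip":0.02},{"tx":0.0177,"ty":-0.0546,"tz":0,"wx":0,"wy":0,"wz":0,"grip":0.02},{"tx":0.0177,"ty":-0.0546,"tz":0,"wx":0,"wy":0,"wz":0,"grip":0.02},{"tx":0.0177,"ty":-0.0546,"tz":0,"wx":0,"wy":0,"wz":0,"grip":0.02}]'
python3 -m creep '[{"tx":0,"ty":0,"tz":0,"wx":0,"wy":0,"wz":0,"grip":0.02},{"tx":0,"ty":0,"tz":0,"wx":0,"wy":0,"wz":0,"grip":0.02},{"tx":0,"ty":0,"tz":0,"wx":0,"wy":0,"wz":0,"grip":0.02}]'
python3 -c "
from h import *
go(459.7,284.2,166,.379)"
```

```text
t: 21.95
tool_pos: [459.8, 284.3, 303.7]
tcp_rot: [-3.141, 0.008, 0.379]
force: [1.1, -1.3, -3.7]
grip_width: 31.2
finger_force: 52.0
t: 22.32
tool_pos: [461.1, 281.5, 305.1]
tcp_rot: [3.142, 0.006, 0.377]
force: [-0.3, -0.2, -2.8]
grip_width: 31.5
finger_force: 52.5
t 22.325 at [461.1 281.5 305.1] [3.1415 0.0055 0.3772] q [ 0.33  0.32  1.17 -0.    1.65  1.52] F [-0.3 -0.2 -2.8] -> shift [ 0.0005 -0.003   0.1391] turn [ 0.      0.0055 -0.0018]
```

```bash
python3 -m creep '[{"tx":0,"ty":-0.003,"tz":0.02,"wx":0,"wy":0.0045,"wz":0,"grip":0.02},{"tx":0,"ty":0,"tz":0,"wx":0,"wy":0,"wz":0,"grip":0.02},{"tx":0,"ty":0,"tz":0,"wx":0,"wy":0,"wz":0,"grip":0.02}]'
python3 - <<'E'
from h import *
from cell import *
go(459.5,284.2,166,.379)
for n in("side","scene"):
    p,d=get_image(n);i=camera_info(n);C=cloud(i["K"],i["world_from_camera"],d)
    m=(np.hypot(C[...,0]-459,C[...,1]-284)<32)&(C[...,2]>140)&(C[...,2]<270)&(d>0)
    print(n)
    for lo in (155,167,179,203,215):
        X=C[m&(C[...,2]>=lo)&(C[...,2]<lo+12)]
        if len(X)>3:print(lo,len(X),X.mean(0).round(1))
E
```

```text
t: 22.7
tool_pos: [460.2, 284.8, 286.3]
tcp_rot: [3.141, -0.001, 0.378]
force: [0.2, -0.2, -3.7]
grip_width: 31.3
finger_force: 52.3
t 22.7 at [460.2 284.8 286.3] [ 3.1415e+00 -1.1000e-03  3.7780e-01] q [ 0.34  0.33  1.21 -0.    1.59  1.53] F [ 0.2 -0.2 -3.7] -> shift [-0.001   0.0003  0.1203] turn [ 0.0001 -0.0011 -0.0012]
side
155 27 [457.4 287.  160.6]
167 26 [456.2 288.8 173.9]
179 54 [455.9 289.8 185.2]
203 56 [455.5 290.1 208.9]
215 62 [455.4 289.7 220.9]
scene
155 11 [461.4 279.2 161.6]
167 9 [460.8 278.7 173.6]
179 18 [461.3 277.  185. ]
203 20 [463.  277.8 208.2]
215 21 [461.5 276.6 220.7]
```

The gauge is upright and in line with the slot. Lowering.

```bash
python3 -m creep '[{"tx":-0.001,"ty":0.0003,"tz":0.02,"wx":0,"wy":0,"wz":0,"grip":0.02},{"tx":0,"ty":0,"tz":0.02,"wx":0,"wy":0,"wz":0,"grip":0.02},{"tx":0,"ty":0,"tz":0.02,"wx":0,"wy":0,"wz":0,"grip":0.02},{"tx":0,"ty":0,"tz":0,"wx":0,"wy":0,"wz":0,"grip":0.02}]'
python3 -m creep '[{"tx":0,"ty":0,"tz":0.02,"wx":0,"wy":0,"wz":0,"grip":0.02},{"tx":0,"ty":0,"tz":0.02,"wx":0,"wy":0,"wz":0,"grip":0.02},{"tx":0,"ty":0,"tz":0.015,"wx":0,"wy":0,"wz":0,"grip":0.02},{"tx":0,"ty":0,"tz":0,"wx":0,"wy":0,"wz":0,"grip":0.02},{"tx":0,"ty":0,"tz":0,"wx":0,"wy":0,"wz":0,"grip":0.02}]'
python3 -m creep '[{"tx":0,"ty":0,"tz":0.002,"wx":0,"wy":0,"wz":0,"grip":0.02},{"tx":0,"ty":0,"tz":0.001,"wx":0,"wy":0,"wz":0,"grip":0.02},{"tx":0,"ty":0,"tz":0,"wx":0,"wy":0,"wz":0,"grip":0.02}]'
```

```text
t: 23.3
tool_pos: [458.8, 284.5, 225.1]
tcp_rot: [-3.142, 0.002, 0.379]
force: [0.4, 0.2, -2.8]
grip_width: 31.4
finger_force: 52.3
t: 23.92
tool_pos: [459.7, 284.9, 172.0]
tcp_rot: [3.142, -0.003, 0.379]
force: [-0.0, 0.3, -3.0]
grip_width: 31.5
finger_force: 52.5
t: 24.3
tool_pos: [459.1, 284.7, 167.7]
tcp_rot: [-3.142, -0.0, 0.379]
force: [-0.1, 0.0, -2.7]
grip_width: 31.5
finger_force: 52.5
```

```bash
python3 -m creep '[{"tx":0,"ty":0,"tz":0.001,"wx":0,"wy":0,"wz":0,"grip":0.02},{"tx":0,"ty":0,"tz":0,"wx":0,"wy":0,"wz":0,"grip":0.02}]'
python3 -m creep '[{"tx":0,"ty":0,"tz":0.0007,"wx":0,"wy":0,"wz":0,"grip":0.02},{"tx":0,"ty":0,"tz":0,"wx":0,"wy":0,"wz":0,"grip":0.02},{"tx":0,"ty":0,"tz":0,"wx":0,"wy":0,"wz":0,"grip":0.02}]'
```

```text
t: 24.55
tool_pos: [459.0, 284.7, 166.6]
tcp_rot: [-3.142, -0.0, 0.379]
force: [-0.3, -0.5, -4.2]
grip_width: 31.6
finger_force: 52.5
t: 24.92
tool_pos: [459.1, 284.8, 166.3]
tcp_rot: [3.142, -0.001, 0.379]
force: [-1.9, -0.9, 3.1]
grip_width: 31.5
finger_force: 53.1
```

Contact is felt (the force rose by about 6 N), so the collar is down. Releasing and backing off.

```bash
python3 -m creep '[{"tx":0,"ty":0,"tz":0,"wx":0,"wy":0,"wz":0,"grip":0.04},{"tx":0,"ty":0,"tz":0,"wx":0,"wy":0,"wz":0,"grip":0.05},{"tx":0,"ty":0,"tz":0,"wx":0,"wy":0,"wz":0,"grip":0.085},{"tx":0,"ty":0,"tz":0,"wx":0,"wy":0,"wz":0,"grip":0.085},{"tx":0,"ty":0,"tz":0,"wx":0,"wy":0,"wz":0,"grip":0.085},{"tx":0,"ty":0,"tz":0,"wx":0,"wy":0,"wz":0,"grip":0.085},{"tx":0,"ty":0,"tz":0,"wx":0,"wy":0,"wz":0,"grip":0.085}]'
python3 -m creep '[{"tx":0,"ty":0,"tz":-0.015,"wx":0,"wy":0,"wz":0,"grip":0.085},{"tx":0,"ty":0,"tz":-0.03,"wx":0,"wy":0,"wz":0,"grip":0.085},{"tx":0,"ty":0,"tz":-0.03,"wx":0,"wy":0,"wz":0,"grip":0.085},{"tx":0,"ty":0,"tz":-0.03,"wx":0,"wy":0,"wz":0,"grip":0.085},{"tx":0,"ty":0,"tz":-0.03,"wx":0,"wy":0,"wz":0,"grip":0.085},{"tx":-0.04,"ty":0,"tz":0,"wx":0,"wy":0,"wz":0,"grip":0.085},{"tx":0,"ty":0,"tz":0,"wx":0,"wy":0,"wz":0,"grip":0.085},{"tx":0,"ty":0,"tz":0,"wx":0,"wy":0,"wz":0,"grip":0.085}]'
python3 - <<'E'
from h import *
from cell import *
p,d=get_image("side");i=camera_info("side");C=cloud(i["K"],i["world_from_camera"],d)
Q=np.zeros((400,640),bool);Q[265:395,232:325]=1
X=C[Q&(C[...,2]>216)&(C[...,2]<230)&(d>0)];r=cv2.minAreaRect(X[:,:2].astype(np.float32));print(X[:,2].mean(),r)
s,_=get_image("scene")
a=cv2.resize(p[255:395,220:350],None,fx=3,fy=3);b=cv2.resize(s[100:240,300:430],None,fx=3,fy=3);cv2.imwrite("pics/end.png",np.hstack([a,b]))
E
```

```text
t: 25.8
tool_pos: [459.1, 284.7, 165.9]
tcp_rot: [-3.142, -0.001, 0.379]
force: [0.1, -0.0, -0.2]
grip_width: 84.8
finger_force: 0.0
t: 26.8
tool_pos: [422.2, 270.0, 301.0]
tcp_rot: [3.142, -0.001, 0.379]
force: [-0.3, 0.2, -0.3]
grip_width: 85.1
finger_force: 0.0
221.76893487592335 ((458.3251037597656, 284.39862060546875), (32.1434326171875, 33.886940002441406), 21.408042907714844)
```

View pics/end.png

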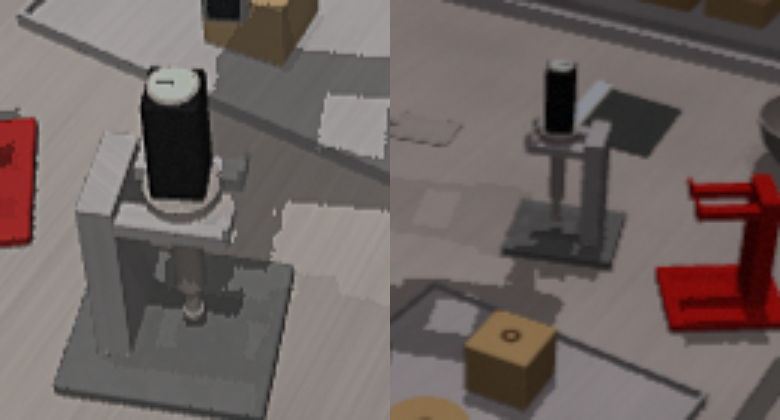

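The gauge hangs upright in the grey stand, with its collar flat on both prongs at (180,200). The top height is the same as at the start (221.8 mm), and the gripper is clear.

```bash
python3 -c "
from cell import *
print(hand_in())"
```

```text
the job is handed in; nothing more can be done
None
```

I checked the round cake, square block and long loaf in that order, each pressed to about 6 mm (estimated from tool height and force) for over a second, then hung the gauge back upright in the grey stand and handed in at about 27 s; no verdict came back.

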